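Pin the cover onto a chocolate mould

ROBOT

A 7-joint arm with a two-finger parallel gripper is mounted at the origin on the work surface. World frame = base frame: x ahead of the robot, y to its left, z up, the work surface at z = 0. Lengths are in m, angles in rad, forces in N, time in s.
With the tool pointing down it reaches from about 0.4 to 0.85 m from the base axis. Payload 4.5 kg.
Tool frame: the origin (TCP) lies at the very end of the fingers, on their centre line; the grasp point (between the pads) lies 19 mm behind it; z points along the fingers, y is the direction in which the jaws open and shut (so a half turn about z gives the same grasp; the last joint's range is limited). The gripper opens to 88 mm and grips with 3 to 60 N. Pads are 18 mm wide; open, the fingers measure 123 mm over their backs; the gripper's body (75 mm by 187 mm) begins 45 mm behind the grasp point.
Start: joints at [1.174, 0.689, -0.195, 1.565, 0.157, 0.902, -0.215], TCP at [0.261, -0.568, 0.239] pointing down, gripper open.
Joint ranges: [-3.01, 3.01], [-0.46, 2.08], [-1.47, 1.51], [0.13, 2.56], [-1, 4.14], [0.04, 2.09], [-2.66, 2.66]. Speed limits (rad/s): [2.57, 2.57, 3.14, 3.14, 3.14, 3.14, 3.14].

INTERFACE

Orientations are given as a unit quaternion [x, y, z, w].
In Python, from plant import read_state, vision, ticket gives the robot as it stands. The module is installed in compiled form; this text tells all that it offers.
- The arm moves only by the tool drive_tool, never from a script. Its argument "deltas" is a list of rows, each an object with "dp": the shift along the tool's x, y, z in m, a list of three; "turn": the turn, a rotation vector about the tool's x, y, z in rad, a list of three; "jaw": the finger opening in m, from 0 to 0.0881. In form: [{"dp": [dx, dy, dz], "turn": [ax, ay, az], "jaw": jaw}, ...]. A call has 1 to 10 rows; each row is the pose to reach, as a shift and turn from the pose measured when the call began, along the tool's axes at that moment; what a row does not reach only later rows make up. A row lasts 1/12 s, in which the tool goes at most 41.7 mm and 7.16 degrees, less where a joint would pass 70% of its speed; a pose out of reach is approached as far as the arm can. A call with a gripper value outside its range is refused whole. The fingers move at their own pace and stop on an object; "grip_force" is the grip in N (left out, the last holds). Time passes only in rows, so rows that repeat a pose let the fingers close. It gives the time, the measured TCP pose, the force and the opening at its end, in the units of the state.
- read_state(): the state, without advancing time (a new reading comes with each control period).
- vision.get_image(name): name is "side" or "top"; returns a dict with "frame" (420x560x3 uint8, blue, green, red), "fx", "fy", "cx", "cy" (pixels), "rvec" (rotation vector, rad) and "tvec" (3), from world to camera coordinates, as OpenCV has them. Camera axes: x right, y down, z forward; pixel columns grow to the right and rows downward; lengths in m; the calibration is good to about 2 mm. A picture is of the moment at which its call begins. There is no depth.
- ticket.job_done(): hands the job in, once; it reports no verdict.
The state is a dict: "time": time; "q": joint angles; "dq": joint speeds; "joint_efforts": joint torques, N m; "tcp_pos": TCP position; "tcp_rot": TCP orientation; "force": force on the tool from outside, world axes, zero at the start; "moment": the same for the moment, N m; "width": finger opening in m.
Only numpy, scipy, OpenCV 4.12 (cv2) and the standard library are available. Lean on these libraries where they do the work, as an engineer would, in place of code of your own. Each camera call takes 0.05 s, during which the arm holds its last target. There are 200 camera calls.

TASK

Put the cover that has the two pin holes onto the filled chocolate mould, so that both pins come up through its holes and it lies flat, fully home on the mould. Lower it in the gripper until the pins are in the holes rather than dropping it, then let go. Leave the plain cover without holes where it lies.

Things in the scene. Friction and masses are not known exactly. Their poses are not given: they have to be found in the camera images.
- cover_grip (a point): Cover to use: loose white plate 210 x 110 x 8 mm, 0.2-0.45 kg, flat on the counter, two 29 mm through holes on its long centre line 80 mm either side of the middle. Black grip bar over its middle, 84 mm along the length, 20 wide, 20 tall, on two 12 mm posts. Point: the bar's centre, 42 mm above the underside (34 above the plate's top). x along length and bar, z up; works turned end for end.
- plain_grip (a point): Plain cover, not to be used: the same white plate and black grip bar but without any holes, lying loose and flat on the counter. Point (bar's centre) and axes as on the other cover.
- mould_seat (a point): Mould: black block 220 x 120 mm with 20 brown chocolates, on a mat, fixed to the counter. Two upright metal pins 80 mm either side of the middle on its long centre line, 30 mm tall above the rim, tapering from 18 to 6 mm. Point: mould's centre at rim height, 30 mm above the counter; the cover's underside rests at this height when home (bar's centre 42 mm above). x from pin to pin, z up.

How it is judged:
On the way:
1. the cover, still held by the fingers, has been lowered until both pins are in its holes (its underside under 22 mm above the rim, its middle within 12 mm of the mould's middle) (contact force between the fingers and cover above 0.5 N and horizontal distance between cover_grip and mould_seat below 0.012 m and angle between the x axis of cover_grip and the x axis of mould_seat, either way round below 0.175 rad and z of cover_grip in the frame of mould_seat below 0.064 m), for 0.05 s.
At the end, for the whole second after the job is handed in: The cover with holes rests on the mould with both pins through its holes: its middle within 10 mm of the mould's middle, its length within 10 degrees of the mould's (either way round), its underside within 5 mm of the rim, tilted under 0.06 rad (3.4 degrees), released and at rest (horizontal distance between cover_grip and mould_seat below 0.01 m and angle between the x axis of cover_grip and the x axis of mould_seat, either way round below 0.175 rad and z of cover_grip in the frame of mould_seat between 0.037 and 0.047 m and angle between cover_grip's own z axis and vertical below 0.06 rad and linear speed of cover below 0.02 m/s); the robot touches nothing.
It fails at once if the plain cover is moved by more than 30 mm (distance of plain_grip from where it was at the start of the episode above 0.03 m).
It also fails if it takes over 42 s, if anything falls off the work surface, if the arm or the gripper's body presses on something with over 40 N, if the wrist force passes 120 N, or if a joint passes its speed limit or range.

## Working session

There is one attempt and no reset: what is moved stays moved. The work goes in short steps, Python scripts to look and compute and a tool call to move; the robot and the scene stay as the last step left them, time stands still between calls to the robot, and variables do not carry over. Pictures are saved under pics/ and viewed, about 8 in all and at most 12, crops included, and the job is handed in when it is done.

Besides the shell and the picture viewer there is one more tool, called after ">>>" in YAML: its name, and indented under it one key for each argument. drive_tool: Moves the arm, as the interface text tells. Its arguments: {"type":"object","properties":{"deltas":{"type":"array"},"grip_force":{"type":"number"}},"required":["deltas"]}

```bash
mkdir -p pics; cat > h.py <<'E'
import numpy as np, cv2
from plant import read_state, vision, ticket
from scipy.spatial.transform import Rotation as R
def cam(n):
    d=vision.get_image(n); d['K']=np.array([[d['fx'],0,d['cx']],[0,d['fy'],d['cy']],[0,0,1.]]); return d
def ray(d,uv,z):
    M=cv2.Rodrigues(np.array(d['rvec'],float))[0]; t=np.array(d['tvec'],float).ravel()
    c=-M.T@t; r=M.T@np.linalg.inv(d['K'])@np.array([uv[0],uv[1],1.]); return c+r*(z-c[2])/r[2]
def proj(d,p):
    return cv2.projectPoints(np.array(p,float).reshape(-1,1,3),np.array(d['rvec'],float),np.array(d['tvec'],float),d['K'],None)[0][:,0]
E
python3 - <<'E'
from h import *
import pickle
for n in('top','side'):
    d=cam(n); cv2.imwrite(f'pics/{n}0.png',d['frame']); pickle.dump(d,open(f'{n}0.pkl','wb'))
s=read_state();print(s['time'],s['tcp_pos'],R.from_quat(s['tcp_rot']).as_matrix().round(3),s['width'])
E
```

```text
0.1 [ 0.26070737 -0.56743945  0.23800409] [[ 0.909  0.418 -0.001]
 [ 0.418 -0.909  0.001]
 [-0.    -0.002 -1.   ]] 0.08807561571688821
```

View pics/top0.png

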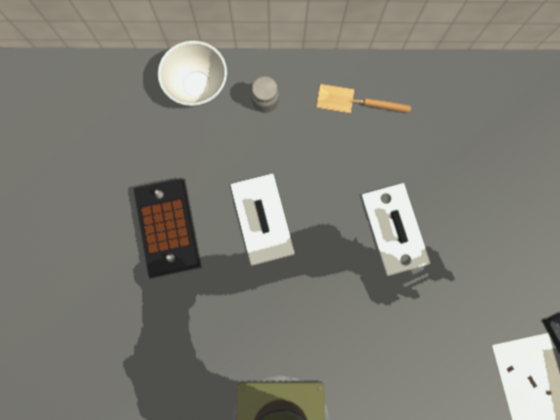

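View pics/side0.png

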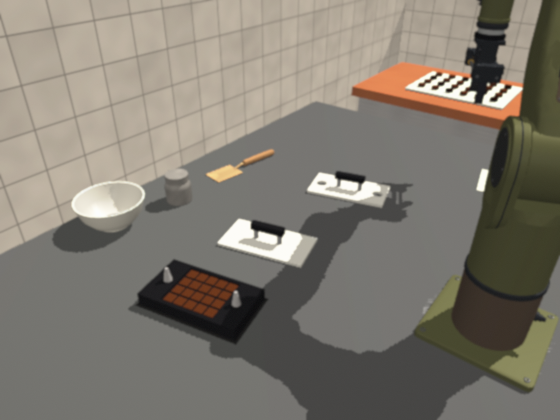

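The top view shows the mould at left with pins near (158,194) and (171,258). The plain cover is in the middle, bar at (262,217). The holed cover is at right, with holes near (386,198) and (405,259) and its bar at (399,227). I'll zoom in on the mould and the holed cover.

```bash
python3 - <<'E'
from h import *
import pickle
t=pickle.load(open('top0.pkl','rb'));s=pickle.load(open('side0.pkl','rb'))
f=lambda im,x,y,w,h:cv2.resize(im[y:y+h,x:x+w],(400,300) if w*3==h*4 else None,interpolation=cv2.INTER_CUBIC)
a=np.vstack([np.hstack([f(t['frame'],100,180,136,102),f(t['frame'],335,180,136,102)]),np.hstack([f(s['frame'],134,245,136,102),f(s['frame'],285,145,136,102)])])
cv2.imwrite('pics/z.png',a)
for z,l in((.008,[(386,198),(405,259)]),(.06,[(158,194),(171,258)]),(.052,[(399,227),(262,217)])):
    for p in l: print(p,z,ray(t,p,z).round(4))
E
```

```text
(386, 198) 0.008 [ 0.5454 -0.2676  0.008 ]
(405, 259) 0.008 [ 0.3922 -0.3084  0.008 ]
(158, 194) 0.06 [0.5446 0.292  0.06  ]
(171, 258) 0.06 [0.3913 0.2556 0.06  ]
(399, 227) 0.052 [ 0.4654 -0.2859  0.052 ]
(262, 217) 0.052 [0.4899 0.0429 0.052 ]
```

View pics/z.png

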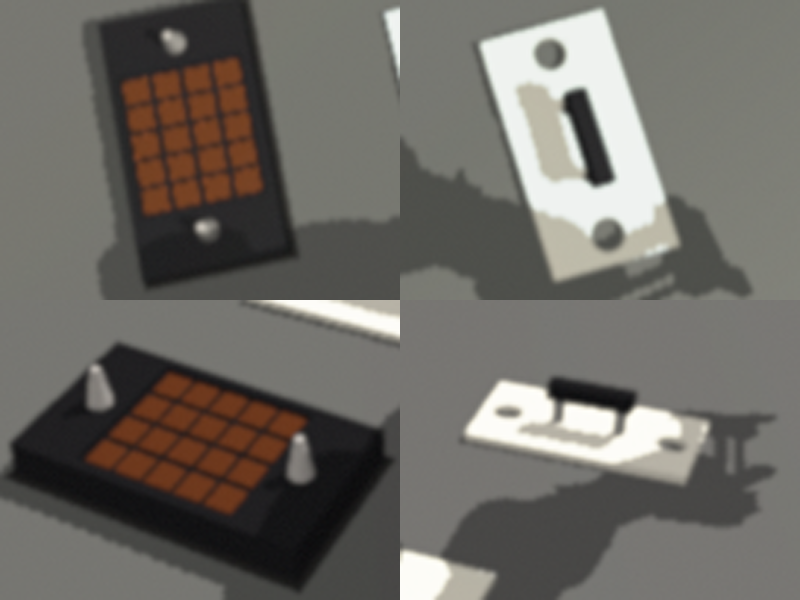

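```bash
cat > fit.py <<'E'
from h import *
import pickle
from scipy.optimize import least_squares
t=pickle.load(open('top0.pkl','rb'));s=pickle.load(open('side0.pkl','rb'))
k=136/400
U=lambda pts,o:np.array([((x+.5)*k-.5+o[0],(y+.5)*k-.5+o[1]) for x,y in pts])
def fit(obs,x0):
    # rows: camera, local pts, pixels
    def res(p):
        c,sn=np.cos(p[2]),np.sin(p[2]);M=np.array([[c,-sn,0],[sn,c,0],[0,0,1]])
        return np.concatenate([(proj(d,np.array(l)@M.T+[p[0],p[1],0])-u).ravel() for d,l,u in obs])
    r=least_squares(res,x0,loss='soft_l1');print(r.x.round(4),np.degrees(r.x[2]).round(2));print(res(r.x).reshape(-1,2).round(1).tolist());return r.x
P=[[.08,0,.06],[-.08,0,.06],[.08,0,.03],[-.08,0,.03]]
mo=[(t,P,U([(168,35),(202,223),(176,44),(209,231)],(100,180))),(s,P,U([(95,68),(299,136),(100,101),(301,171)],(134,245)))]
H=[[.08,0,.008],[-.08,0,.008]];C=[[.105,.055,.008],[.105,-.055,.008],[-.105,-.055,.008],[-.105,.055,.008]]
co=[(t,H+C,U([(150,54),(208,235),(80,42),(203,8),(280,243),(155,281)],(335,180))),(s,H,U([(108,112),(272,143)],(285,145)))]
if __name__=='__main__':
    for i in (mo,mo[:1],mo[1:]): fit(i,[.468,.274,.23])
    for i in (co,co[:1],co[1:]): fit(i,[.468,-.288,.26])
E
python3 fit.py
```

```text
[0.4726 0.2797 0.2136] 12.24
[[-0.6, -0.1], [-0.4, 1.2], [-0.6, -0.6], [-0.2, -0.5], [0.1, -0.5], [0.2, -0.1], [0.3, -0.4], [0.3, -0.3]]
[0.4724 0.2787 0.2101] 12.04
[[-0.1, -0.0], [-0.0, 1.3], [-0.0, -0.5], [0.1, -0.4]]
[0.4723 0.2807 0.2161] 12.38
[[-0.2, -0.2], [0.0, 0.2], [0.0, -0.0], [0.1, -0.0]]
[ 0.4687 -0.2882  0.2703] 15.49
[[0.0, -0.2], [0.1, -0.3], [0.0, 0.3], [-0.4, 0.5], [-0.0, 0.8], [-0.0, -0.0], [-0.2, -1.0], [-0.4, -0.8]]
[ 0.4691 -0.2883  0.2703] 15.49
[[0.1, -0.3], [0.1, -0.5], [0.1, 0.1], [-0.3, 0.3], [0.0, 0.6], [0.0, -0.2]]
[ 0.4655 -0.2845  0.2782] 15.94
[[-0.0, -0.0], [0.0, 0.0]]
```

>>> drive_tool:
  deltas:
    - {"dp":[0.034,-0.0185,0.01],"turn":[0,0,0.02],"jaw":0.088}
    - {"dp":[0.068,-0.037,0.02],"turn":[0,0,0.04],"jaw":0.088}
    - {"dp":[0.102,-0.0555,0.03],"turn":[0,0,0.06],"jaw":0.088}
    - {"dp":[0.136,-0.074,0.04],"turn":[0,0,0.08],"jaw":0.088}
    - {"dp":[0.17,-0.0925,0.05],"turn":[0,0,0.1],"jaw":0.088}
    - {"dp":[0.204,-0.111,0.06],"turn":[0,0,0.12],"jaw":0.088}
    - {"dp":[0.238,-0.1295,0.07],"turn":[0,0,0.14],"jaw":0.088}
    - {"dp":[0.272,-0.148,0.08],"turn":[0,0,0.161],"jaw":0.088}
    - {"dp":[0.306,-0.167,0.09],"turn":[0,0,0.161],"jaw":0.088}
    - {"dp":[0.306,-0.167,0.09],"turn":[0,0,0.161],"jaw":0.088}

```text
time: 0.93
tcp_pos: [0.4746, -0.2773, 0.1464]
tcp_rot: [0.99, 0.142, 0.001, -0.004]
force: [-0.1, 0.7, -1.0]
width: 0.088
```

```bash
cat >> h.py <<'E'
def todelta(p,yaw):
    s=read_state();r=R.from_quat(s['tcp_rot']);Rt=R.from_euler('z',yaw)*R.from_euler('x',np.pi)
    print('t',s['time'],'pos',np.round(s['tcp_pos'],4),'dp',r.inv().apply(np.array(p)-s['tcp_pos']).round(4),'turn',(r.inv()*Rt).as_rotvec().round(4),'dq',np.abs(s['dq']).max().round(3),'F',np.round(s['force'],1),'w',round(s['width'],4))
E
python3 - <<'E'
from h import *
todelta([.469,-.288,.07],.2703)
E
```

```text
t 0.9333 pos [ 0.4746 -0.2773  0.1464] dp [-0.0087  0.0093  0.0763] turn [-0.0084 -0.0035  0.0139] dq 0.095 F [-0.1  0.7 -1. ] w 0.088
```

>>> drive_tool:
  deltas:
    - {"dp":[-0.0087,0.0093,0.025],"turn":[-0.008,-0.0035,0.014],"jaw":0.088}
    - {"dp":[-0.0087,0.0093,0.05],"turn":[-0.008,-0.0035,0.014],"jaw":0.088}
    - {"dp":[-0.0087,0.0093,0.07],"turn":[-0.008,-0.0035,0.014],"jaw":0.088}
    - {"dp":[-0.0087,0.0093,0.076],"turn":[-0.008,-0.0035,0.014],"jaw":0.088}
    - {"dp":[-0.0087,0.0093,0.076],"turn":[-0.008,-0.0035,0.014],"jaw":0.088}
    - {"dp":[-0.0087,0.0093,0.076],"turn":[-0.008,-0.0035,0.014],"jaw":0.088}

```text
time: 1.43
tcp_pos: [0.469, -0.2882, 0.0706]
tcp_rot: [0.991, 0.135, -0.0, -0.0]
force: [-0.1, 0.1, 0.8]
width: 0.0881
```

```bash
python3 - <<'E'
from h import *
todelta([.469,-.288,.023],.2703)
d=cam('top');cv2.imwrite('pics/a.png',np.hstack([cv2.resize(d['frame'][170:290,320:470],(375,300),interpolation=2),cv2.resize(cam('side')['frame'][90:222,280:445],(375,300),interpolation=2)]))
E
```

```text
t 1.4333 pos [ 0.469  -0.2882  0.0706] dp [ 0.0001 -0.0002  0.0476] turn [-0.0004  0.     -0.0002] dq 0.025 F [-0.1  0.1  0.8] w 0.0881
```

View pics/a.png

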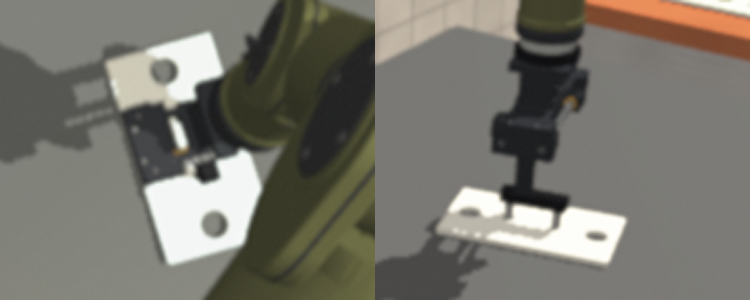

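The gripper is over the holed cover's bar and aligned with it, with the bar between the fingers at about (180,130) in the left crop. I'll go down and grip.

>>> drive_tool:
  deltas:
    - {"dp":[0,0,0.02],"turn":[0,0,0],"jaw":0.088}
    - {"dp":[0,0,0.038],"turn":[0,0,0],"jaw":0.088}
    - {"dp":[0,0,0.0475],"turn":[0,0,0],"jaw":0.088}
    - {"dp":[0,0,0.0475],"turn":[0,0,0],"jaw":0.05}
    - {"dp":[0,0,0.0475],"turn":[0,0,0],"jaw":0.01}
    - {"dp":[0,0,0.0475],"turn":[0,0,0],"jaw":0.01}
    - {"dp":[0,0,0.0475],"turn":[0,0,0],"jaw":0.01}
    - {"dp":[0,0,0.0475],"turn":[0,0,0],"jaw":0.01}
    - {"dp":[0,0,0.0475],"turn":[0,0,0],"jaw":0.01}
    - {"dp":[0,0,0.0475],"turn":[0,0,0],"jaw":0.01}
  grip_force: 40

```text
time: 2.37
tcp_pos: [0.4699, -0.2887, 0.0244]
tcp_rot: [0.991, 0.135, 0.001, 0.001]
force: [0.0, -0.6, 0.1]
width: 0.0432
```

```bash
python3 - <<'E'
from h import *
todelta([.469,-.288,.2],.2703)
E
```

```text
t 2.3667 pos [ 0.4699 -0.2887  0.0244] dp [-0.0003 -0.0007 -0.1756] turn [ 0.0015 -0.002  -0.0004] dq 0.004 F [ 0.  -0.6  0.1] w 0.0432
```

Still closing, so I'll wait, then lift.

>>> drive_tool:
  deltas:
    - {"dp":[0,0,0.001],"turn":[0,0,0],"jaw":0.01}
    - {"dp":[0,0,0.001],"turn":[0,0,0],"jaw":0.01}
    - {"dp":[0,0,0.001],"turn":[0,0,0],"jaw":0.01}
    - {"dp":[0,0,0.001],"turn":[0,0,0],"jaw":0.01}
    - {"dp":[0,0,0.001],"turn":[0,0,0],"jaw":0.01}
    - {"dp":[0,0,0.001],"turn":[0,0,0],"jaw":0.01}
    - {"dp":[0,0,0.001],"turn":[0,0,0],"jaw":0.01}
    - {"dp":[0,0,0.001],"turn":[0,0,0],"jaw":0.01}

```text
time: 3.03
tcp_pos: [0.4698, -0.2884, 0.0233]
tcp_rot: [0.991, 0.135, 0.001, 0.0]
force: [-0.6, 1.9, 0.5]
width: 0.0194
```

>>> drive_tool:
  deltas:
    - {"dp":[0,0,-0.01],"turn":[0,0,0],"jaw":0.01}
    - {"dp":[0,0,-0.03],"turn":[0,0,0],"jaw":0.01}
    - {"dp":[0,0,-0.055],"turn":[0,0,0],"jaw":0.01}
    - {"dp":[0,0,-0.08],"turn":[0,0,0],"jaw":0.01}
    - {"dp":[0,0,-0.105],"turn":[0,0,0],"jaw":0.01}
    - {"dp":[0,0,-0.13],"turn":[0,0,0],"jaw":0.01}
    - {"dp":[0,0,-0.14],"turn":[0,0,0],"jaw":0.01}
    - {"dp":[0,0,-0.14],"turn":[0,0,0],"jaw":0.01}
    - {"dp":[0,0,-0.14],"turn":[0,0,0],"jaw":0.01}

```text
time: 3.78
tcp_pos: [0.4693, -0.2884, 0.1632]
tcp_rot: [0.991, 0.135, 0.001, 0.0]
force: [-0.6, -0.3, -3.0]
width: 0.0196
```

```bash
python3 - <<'E'
from h import *
todelta([.4725,.2795,.165],.2136)
d=cam('top');cv2.imwrite('pics/b.png',np.hstack([cv2.resize(d['frame'][170:290,320:470],(375,300),interpolation=2),cv2.resize(cam('side')['frame'][60:220,280:480],(375,300),interpolation=2)]))
E
```

```text
t 3.7833 pos [ 0.4693 -0.2884  0.1632] dp [ 0.1546 -0.5465 -0.0022] turn [ 0.0012 -0.0018  0.0563] dq 0.033 F [-0.6 -0.3 -3. ] w 0.0196
```

View pics/b.png

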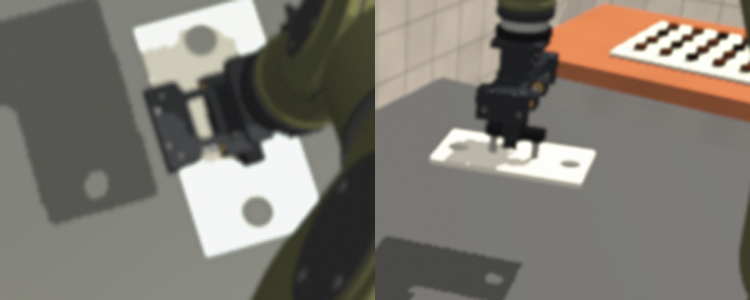

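The cover is lifted and level, with its holes at (201,39) and (258,211) in the left crop. Next I'll carry it over to the mould.

>>> drive_tool:
  deltas:
    - {"dp":[0.005,-0.016,-0.002],"turn":[0,0,0.0],"jaw":0.01}
    - {"dp":[0.013,-0.045,-0.002],"turn":[0,0,0.0],"jaw":0.01}
    - {"dp":[0.022,-0.077,-0.002],"turn":[0,0,0.0],"jaw":0.01}
    - {"dp":[0.031,-0.11,-0.002],"turn":[0,0,0.01],"jaw":0.01}
    - {"dp":[0.04,-0.142,-0.002],"turn":[0,0,0.01],"jaw":0.01}
    - {"dp":[0.05,-0.175,-0.002],"turn":[0,0,0.02],"jaw":0.01}
    - {"dp":[0.059,-0.207,-0.002],"turn":[0,0,0.02],"jaw":0.01}
    - {"dp":[0.068,-0.24,-0.002],"turn":[0,0,0.03],"jaw":0.01}
    - {"dp":[0.075,-0.265,-0.002],"turn":[0,0,0.03],"jaw":0.01}
    - {"dp":[0.077,-0.273,-0.002],"turn":[0,0,0.03],"jaw":0.01}

```text
time: 4.72
tcp_pos: [0.469, 0.0012, 0.1627]
tcp_rot: [0.992, 0.123, -0.001, -0.002]
force: [-0.5, 0.5, -2.2]
width: 0.0193
```

```bash
python3 - <<'E'
from h import *
todelta([.4725,.2795,.165],.2136)
E
```

```text
t 4.7167 pos [0.469  0.0012 0.1627] dp [ 0.0716 -0.269  -0.0014] turn [-0.0041  0.0026  0.034 ] dq 0.174 F [-0.5  0.5 -2.2] w 0.0193
```

>>> drive_tool:
  deltas:
    - {"dp":[0.005,-0.02,-0.002],"turn":[-0.004,0.002,0.01],"jaw":0.01}
    - {"dp":[0.014,-0.052,-0.002],"turn":[-0.004,0.002,0.02],"jaw":0.01}
    - {"dp":[0.022,-0.084,-0.002],"turn":[-0.004,0.002,0.034],"jaw":0.01}
    - {"dp":[0.031,-0.116,-0.002],"turn":[-0.004,0.002,0.034],"jaw":0.01}
    - {"dp":[0.039,-0.148,-0.002],"turn":[-0.004,0.002,0.034],"jaw":0.01}
    - {"dp":[0.048,-0.18,-0.002],"turn":[-0.004,0.002,0.034],"jaw":0.01}
    - {"dp":[0.056,-0.212,-0.002],"turn":[-0.004,0.002,0.034],"jaw":0.01}
    - {"dp":[0.065,-0.244,-0.002],"turn":[-0.004,0.002,0.034],"jaw":0.01}
    - {"dp":[0.07,-0.262,-0.002],"turn":[-0.004,0.002,0.034],"jaw":0.01}
    - {"dp":[0.0716,-0.269,-0.002],"turn":[-0.004,0.002,0.034],"jaw":0.01}

```text
time: 5.55
tcp_pos: [0.4716, 0.2835, 0.1642]
tcp_rot: [0.994, 0.109, -0.001, -0.001]
force: [0.5, -0.4, -2.3]
width: 0.0193
```

```bash
python3 - <<'E'
from h import *
todelta([.4725,.2795,.105],.2136)
E
```

```text
t 5.55 pos [0.4716 0.2835 0.1642] dp [0.0001 0.0042 0.0592] turn [-0.0016  0.0015  0.0052] dq 0.098 F [ 0.5 -0.4 -2.3] w 0.0193
```

>>> drive_tool:
  deltas:
    - {"dp":[0,0.004,0.02],"turn":[-0.0016,0.0015,0.005],"jaw":0.01}
    - {"dp":[0,0.004,0.04],"turn":[-0.0016,0.0015,0.005],"jaw":0.01}
    - {"dp":[0,0.004,0.055],"turn":[-0.0016,0.0015,0.005],"jaw":0.01}
    - {"dp":[0,0.004,0.059],"turn":[-0.0016,0.0015,0.005],"jaw":0.01}
    - {"dp":[0,0.004,0.059],"turn":[-0.0016,0.0015,0.005],"jaw":0.01}
    - {"dp":[0,0.004,0.059],"turn":[-0.0016,0.0015,0.005],"jaw":0.01}
    - {"dp":[0,0.004,0.059],"turn":[-0.0016,0.0015,0.005],"jaw":0.01}

```text
time: 6.13
tcp_pos: [0.4731, 0.2793, 0.1059]
tcp_rot: [0.994, 0.106, 0.001, -0.0]
force: [-0.4, -0.5, -2.2]
width: 0.0199
```

```bash
python3 - <<'E'
from h import *
import pickle
todelta([.4725,.2795,.053],.2136)
t=cam('top');s=cam('side');pickle.dump((t,s),open('c.pkl','wb'))
cv2.imwrite('pics/c.png',np.hstack([cv2.resize(t['frame'][160:296,95:231],(400,400),interpolation=2),cv2.resize(s['frame'][200:336,134:270],(400,400),interpolation=2)]))
E
```

```text
t 6.1333 pos [0.4731 0.2793 0.1059] dp [-0.0007 -0.0003  0.0529] turn [ 0.     -0.0013 -0.0006] dq 0.009 F [-0.4 -0.5 -2.2] w 0.0199
```

View pics/c.png

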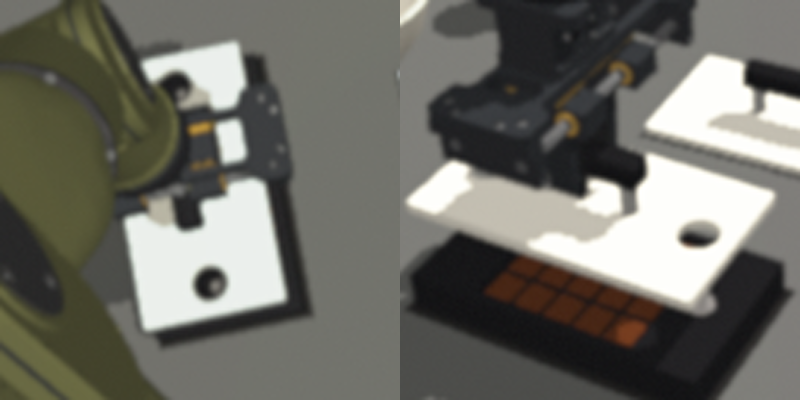

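```bash
python3 - <<'E'
import fit as F
from h import *
import pickle
t,s=pickle.load(open('c.pkl','rb'))
z=.1059-.0233+.008
k=F.k
C={'pp':[.105,.055,z],'pm':[.105,-.055,z],'mm':[-.105,-.055,z],'mp':[-.105,.055,z]};h=[-.08,0,z]
o=[(t,[h,C['pm'],C['mm'],C['mp']],F.U([(210,284),(239,42),(288,300),(146,332)],(95,160))),
   (s,[h,C['mp'],C['mm'],C['pp']],F.U([(299,234),(291,300),(376,193),(6,202)],(134,200)))]
for i in(o,o[:1],o[1:]): F.fit(i,[.4725,.28,.21])
E
```

```text
[0.4711 0.2785 0.2155] 12.35
[[-0.2, -0.0], [-1.0, 0.4], [-1.0, 0.0], [-0.4, -0.4], [0.5, -0.9], [0.0, -0.2], [-0.1, -0.5], [0.8, -0.3]]
[0.4711 0.2768 0.2125] 12.18
[[0.4, -0.0], [-0.2, 0.4], [-0.4, 0.1], [0.2, -0.4]]
[0.4706 0.2799 0.2171] 12.44
[[0.2, -0.4], [-0.2, 0.3], [-0.3, -0.1], [0.4, 0.2]]
```

>>> drive_tool:
  deltas:
    - {"dp":[0.0015,-0.001,0.004],"turn":[0,0,0],"jaw":0.01}
    - {"dp":[0.0015,-0.001,0.008],"turn":[0,0,0],"jaw":0.01}
    - {"dp":[0.0015,-0.001,0.014],"turn":[0,0,0],"jaw":0.01}
    - {"dp":[0.0015,-0.001,0.02],"turn":[0,0,0],"jaw":0.01}
    - {"dp":[0.0015,-0.001,0.026],"turn":[0,0,0],"jaw":0.01}
    - {"dp":[0.0015,-0.001,0.032],"turn":[0,0,0],"jaw":0.01}
    - {"dp":[0.0015,-0.001,0.037],"turn":[0,0,0],"jaw":0.01}
    - {"dp":[0.0015,-0.001,0.037],"turn":[0,0,0],"jaw":0.01}
    - {"dp":[0.0015,-0.001,0.037],"turn":[0,0,0],"jaw":0.01}

```text
time: 6.98
tcp_pos: [0.4741, 0.2809, 0.0687]
tcp_rot: [0.994, 0.106, 0.0, -0.0]
force: [-0.1, -0.6, -3.0]
width: 0.0193
```

```bash
python3 - <<'E'
from h import *
todelta([.4746,.2805,.0535],.2136)
t=cam('top');s=cam('side')
cv2.imwrite('pics/d.png',np.hstack([cv2.resize(t['frame'][160:296,95:231],(400,400),interpolation=2),cv2.resize(s['frame'][200:336,134:270],(400,400),interpolation=2)]))
E
```

```text
t 6.9833 pos [0.4741 0.2809 0.0687] dp [0.0004 0.0005 0.0152] turn [-0.0001 -0.0008 -0.0003] dq 0.014 F [-0.1 -0.6 -3. ] w 0.0193
```

View pics/d.png

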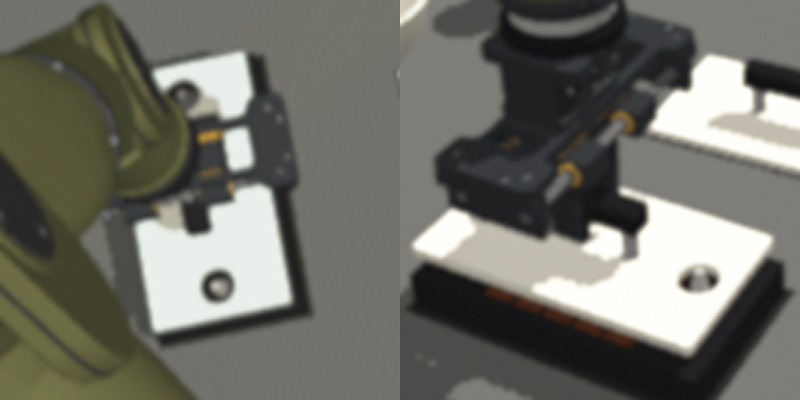

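Both pins sit centred in their holes, at (183,95) and (218,287) on the left and (698,278) on the right, and the contact force is no more than the cover's weight. I'll lower it the rest of the way.

>>> drive_tool:
  deltas:
    - {"dp":[0,0,0.004],"turn":[0,0,0],"jaw":0.01}
    - {"dp":[0,0,0.008],"turn":[0,0,0],"jaw":0.01}
    - {"dp":[0,0,0.011],"turn":[0,0,0],"jaw":0.01}
    - {"dp":[0,0,0.013],"turn":[0,0,0],"jaw":0.01}
    - {"dp":[0,0,0.015],"turn":[0,0,0],"jaw":0.01}
    - {"dp":[0,0,0.0155],"turn":[0,0,0],"jaw":0.01}
    - {"dp":[0,0,0.0155],"turn":[0,0,0],"jaw":0.01}
    - {"dp":[0,0,0.0155],"turn":[0,0,0],"jaw":0.01}

```text
time: 7.75
tcp_pos: [0.4746, 0.2811, 0.0537]
tcp_rot: [0.994, 0.106, 0.001, -0.0]
force: [0.2, -0.4, -3.3]
width: 0.0192
```

>>> drive_tool:
  deltas:
    - {"dp":[0,0,0.001],"turn":[0,0,0],"jaw":0.01}
    - {"dp":[0,0,0.0015],"turn":[0,0,0],"jaw":0.01}
    - {"dp":[0,0,0.0015],"turn":[0,0,0],"jaw":0.01}
    - {"dp":[0,0,0.0015],"turn":[0,0,0],"jaw":0.01}

```text
time: 8.08
tcp_pos: [0.4748, 0.2812, 0.0533]
tcp_rot: [0.994, 0.106, 0.001, -0.001]
force: [-1.5, -0.3, 5.5]
width: 0.0193
```

Contact: the vertical force has turned positive. I'll release and retreat.

>>> drive_tool:
  deltas:
    - {"dp":[0,0,0],"turn":[0,0,0],"jaw":0.03}
    - {"dp":[0,0,0],"turn":[0,0,0],"jaw":0.06}
    - {"dp":[0,0,0],"turn":[0,0,0],"jaw":0.088}
    - {"dp":[0,0,0],"turn":[0,0,0],"jaw":0.088}
    - {"dp":[0,0,0],"turn":[0,0,0],"jaw":0.088}
    - {"dp":[0,0,0],"turn":[0,0,0],"jaw":0.088}
    - {"dp":[0,0,0],"turn":[0,0,0],"jaw":0.088}
    - {"dp":[0,0,0],"turn":[0,0,0],"jaw":0.088}

```text
time: 8.75
tcp_pos: [0.4748, 0.2812, 0.0532]
tcp_rot: [0.994, 0.106, 0.001, -0.001]
force: [-0.3, 0.7, 0.8]
width: 0.0705
```

>>> drive_tool:
  deltas:
    - {"dp":[0,0,-0.01],"turn":[0,0,0],"jaw":0.088}
    - {"dp":[0,0,-0.03],"turn":[0,0,0],"jaw":0.088}
    - {"dp":[0,0,-0.055],"turn":[0,0,0],"jaw":0.088}
    - {"dp":[0,0,-0.08],"turn":[0,0,0],"jaw":0.088}
    - {"dp":[0,0,-0.11],"turn":[0,0,0],"jaw":0.088}
    - {"dp":[0,0,-0.14],"turn":[0,0,0],"jaw":0.088}
    - {"dp":[0,0,-0.17],"turn":[0,0,0],"jaw":0.088}
    - {"dp":[0,0,-0.18],"turn":[0,0,0],"jaw":0.088}
    - {"dp":[0,0,-0.18],"turn":[0,0,0],"jaw":0.088}
    - {"dp":[0,0,-0.18],"turn":[0,0,0],"jaw":0.088}

```text
time: 9.58
tcp_pos: [0.474, 0.2809, 0.2332]
tcp_rot: [0.994, 0.107, 0.001, -0.001]
force: [0.4, 0.3, -0.8]
width: 0.0883
```

```bash
python3 - <<'E'
from h import *
todelta([.4746,.2805,.2],.2136)
t=cam('top');s=cam('side')
cv2.imwrite('pics/e.png',np.hstack([cv2.resize(t['frame'][160:296,95:231],(400,400),interpolation=2),cv2.resize(s['frame'][200:336,134:270],(400,400),interpolation=2)]))
E
```

```text
t 9.5833 pos [0.474  0.2809 0.2332] dp [0.0004 0.0006 0.0332] turn [-0.0011 -0.0028 -0.0002] dq 0.036 F [ 0.4  0.3 -0.8] w 0.0883
```

View pics/e.png

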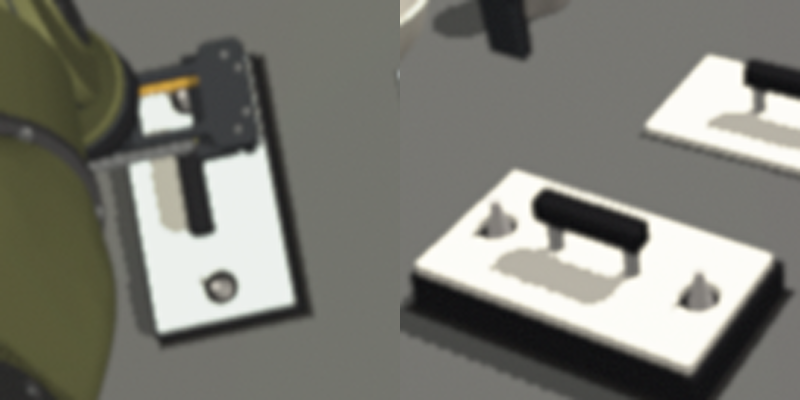

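The cover lies flat on the mould with both pins up through their holes, at (495,220) and (700,292) in the right crop. The gripper is clear and the plain cover is untouched.

```bash
python3 -c "
from h import *
ticket.job_done()"
```

```text
the job is handed in; nothing more can be done
```

The cover with the two holes is on the mould and released, and the job is handed in at about 9.7 s of the 42 s allowed. I gripped it by its bar, carried it over the mould and lowered it in the gripper until both pins were in the holes. I kept lowering until the vertical force changed from −3 N (the cover's weight) to +5.5 N, which showed it was resting on the rim, then let go.

- **Final picture:** it shows the cover flat on the mould with both pins up through the holes and the gripper well clear. I judged this by eye and did not measure the final pose.
- **Plain cover:** the arm never went near it at counter height, and it looks unmoved in the final side view.
- **Small disagreements:** the two cameras differed by about 2–3 mm on where the mould and cover were. I corrected about 1.5 mm using both views before lowering, well inside the 5.5 mm clearance around the pins. No check failed.

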